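Load the plunger stamp into its spring-loaded rack

TASK

Put the loose plunger stamp away in the wooden stamp rack: pull the rack's spring follower back by its post until it stays open, lift the stamp well clear of the kitchen scale and stand it upright on the track floor between the end stop and the follower, and let go. Then nudge the post back towards the end stop so that the follower springs shut and holds the stamp snug against the stop.

Things in the scene. Friction and masses are not known exactly. Their poses are not given: they have to be found in the camera images.
- stamp: Loose plunger stamp, the only one (beside rice cakes): light grey, 43 mm high. Round foot 46 mm across and 7 mm thick, sleeve 20 mm across (7 to 25 mm up), thin stem, round top button 24 mm across (36 to 43 mm up; fixed). Origin: centre of its underside, z up. Stands upright, any yaw. Grip it from above with fingertips 8 mm or more above its underside. Carry it 0.2 m above the table: a scale stands in the way.
- follower (a joint): Travel of the aluminium follower, m: 0 shut (as at the start), 0.065 fully open; grows along the pocket's +y. Gap from end stop to follower = 25 mm + this, so about 0.020 with the stamp held. Over-centre spring: below 0.045 it pushes shut (up to 4 N), above 0.045 open (up to 3 N), so let go past 0.055 it stays open; pushed back below 0.040 and let go it springs shut. Damping 20 N s/m.
- post (a point): Follower's upright round post, dark wood, 18 mm across: this point, at grip height, is on its axis, 14 mm below its top and 25 mm above the follower's flat deck. Axes as the pocket's; it moves with the follower: +y opens, -y shuts. The follower's front face, 16 mm high, is 46 mm from it towards -y. Nothing else near stands as high, so grip it from above in any direction.
- pocket (a point): Where to set the stamp: on the rack's track floor, 16 mm above the table, mid-gap when open. y runs along the track: end stop's face (16 mm high) 45 mm away at -y, open follower's face 45 mm at +y; z up. Side rails 6 mm high, 66 mm apart inside. Rack: fixed wooden block 230 x 88 mm. Open the gripper across the track (along x). Held snug, the stamp's centre is 22 mm from here towards -y.
There are look-alikes about, which are no part of the job. Leave any orange or red look-alike of the stamp alone.

How it is judged:
On the way, in this order (a step that is already met when the one before it is completed fails the run):
1. the follower is pulled back open (0.055 or more), before the stamp is in the track (value of joint follower above 0.055 m and horizontal distance between stamp and pocket above 0.06 m), for 0.2 s.
2. the stamp stands upright in the open track, released, between stop and follower (x of stamp in the frame of pocket between -0.017 and 0.017 m and z of stamp in the frame of pocket between -0.004 and 0.006 m and angle between stamp's own z axis and vertical below 0.17 rad and value of joint follower above 0.05 m and y of stamp in the frame of pocket between -0.026 and 0.026 m and contact force between the fingers and stamp below 0.05 N), for 0.2 s.
At the end, for the whole second after the job is handed in: The stamp stands upright (within 10 degrees) on the track floor, within 17 mm of the centre line and between 12 and 32 mm from the pocket point towards the end stop, at rest and released; the follower has sprung shut on it (joint between 0.013 and 0.027) and is at rest (x of stamp in the frame of pocket between -0.017 and 0.017 m and z of stamp in the frame of pocket between -0.004 and 0.006 m and angle between stamp's own z axis and vertical below 0.17 rad and value of joint follower between 0.013 and 0.027 m and y of stamp in the frame of pocket between -0.032 and -0.012 m and contact force between the fingers and stamp below 0.05 N and linear speed of stamp below 0.01 m/s and velocity of joint follower between -0.005 and 0.005 m/s); the robot touches nothing.
It also fails if it takes over 64 s, if anything falls off the work surface, if the arm or the gripper's body presses on something with over 40 N, if the wrist force passes 120 N, or if a joint passes its speed limit or range.

ROBOT

A 6-joint arm with a two-finger parallel gripper is mounted at the origin on the work surface; the furniture and walls round the work are solid. World frame = base frame: x ahead of the robot, y to its left, z up, the work surface at z = 0. Lengths are in m, angles in rad, forces in N, time in s.
With the tool pointing down it reaches from about 0.225 to 0.875 m from the base axis. Payload 3.4 kg.
Tool frame: the origin (TCP) lies at the very end of the fingers, on their centre line; the grasp point (between the pads) lies 19 mm behind it (grip_depth is the distance from the TCP to the grasp point, in m); x points along the fingers, z is the direction in which the jaws open and shut, and the axes are right-handed (so a half turn about x gives the same grasp; the last joint's range is limited). The gripper opens to 85 mm and grips with 20 to 120 N. Pads are 22 mm wide; open, the fingers measure 114 mm over their backs; the gripper's body (76 mm by 85 mm) begins 54 mm behind the grasp point. The pads swing forward as they close: fully open they stand 13 mm farther back than shut.
Start: joints at [1.229, 0.276, 1.505, -0, 1.361, -0.121], TCP at [0.126, 0.561, 0.199] pointing down, gripper open.
Joint ranges: [-2.89, 2.89], [-0.75, 2.08], [0.22, 2.7], [-1.18, 4.32], [0.11, 2.71], [-2.7, 2.7]. Speed limits (rad/s): [2.57, 2.57, 3.14, 3.14, 3.14, 3.14].

INTERFACE

Orientations are given as a unit quaternion [w, x, y, z].
In Python, from rig import get_state, get_image, sign_off, grip_depth gives the robot as it stands. The module is installed in compiled form; this text tells all that it offers.
- The arm moves only by the tool arm_command, never from a script. Its argument "series" is a list of rows, each an object with "dp": the shift along the tool's x, y, z scaled (see below), a list of three; "angular": the turn, a rotation vector about the tool's x, y, z scaled (see below), a list of three; "gripper": the finger opening in mm, from 0 to 85.4. A call has exactly 8 rows; each row shifts and turns the pose as measured when the row begins, along the tool's axes as they then stand; what a row does not reach is not made up. The controller multiplies each number of a shift by 0.12 m and each number of a turn by 90 degrees. A row lasts 1/8 s, in which the tool goes at most 62.5 mm and 10.7 degrees, less where a joint would pass 70% of its speed; a pose out of reach is approached as far as the arm can. A call with a number of a shift or a turn outside -1 to 1 is refused whole. A call with a gripper value outside its range is refused whole. The fingers move at their own pace and stop on an object; "grip_force" is the grip in N (left out, the last holds). Time passes only in rows, so rows that do not move let the fingers close, or fill a call up. It gives the time, the measured TCP pose, the force and the opening at its end, in the units of the state.
- get_state(): the state, without advancing time (a new reading comes with each control period).
- get_image(name): name is "side" or "top" or "wrist"; returns a dict with "image" (384x512x3 uint8, blue, green, red), "depth" (384x512 float32, m along the optical axis (not along the pixel's ray), 0 where there is no reading), "mtx" (3x3 intrinsics, pixels), "view" (4x4, takes a point from world to camera coordinates); the wrist camera has in their place "mount" (4x4, takes a point from camera to tool coordinates, whose origin is the TCP and whose axes are the tool frame's). Camera axes: x right, y up, looking along -z (the intrinsics and any distortion apply to the point x, -y, -z); pixel columns grow to the right and rows downward; lengths in m; the calibration is good to about 2 mm. A picture is of the moment at which its call begins: read the wrist's pose just before it.
- sign_off(): hands the job in, once; it reports no verdict.
The state is a dict: "clock": time; "qpos": joint angles; "qd": joint speeds; "effort": joint torques, N m; "position": TCP position; "ee_rot": TCP orientation; "contact_force": force on the tool from outside, world axes, zero at the start; "moment": the same for the moment, N m; "width": finger opening in m.
Only numpy, scipy, OpenCV 4.12 (cv2) and the standard library are available. Lean on these libraries where they do the work, as an engineer would, in place of code of your own. Each camera call takes 0.05 s, during which the arm holds its last target. There are 200 camera calls.

## Working session

There is one attempt and no reset: what is moved stays moved. The work goes in short steps, Python scripts to look and compute and a tool call to move; the robot and the scene stay as the last step left them, time stands still between calls to the robot, and variables do not carry over. Pictures are saved under pics/ and viewed, about 8 in all and at most 12, crops included, and the job is handed in when it is done.

Besides the shell and the picture viewer there is one more tool, called after "Emit:" as name(argument=value, ...) on one line, values as JSON. arm_command: Moves the arm, as the interface text tells. Its arguments: {"type":"object","properties":{"series":{"type":"array","items":{"type":"object","properties":{"dp":{"type":"array","items":{"type":"number"}},"angular":{"type":"array","items":{"type":"number"}},"gripper":{"type":"number"}}}},"grip_force":{"type":"number"}},"required":["series"]}

```bash
mkdir -p pics; cat > h.py <<'E'
import numpy as np, cv2
from rig import get_state, get_image, grip_depth
from scipy.spatial.transform import Rotation as R
def Tw(s):
    T=np.eye(4); q=s["ee_rot"]; T[:3,:3]=R.from_quat([q[1],q[2],q[3],q[0]]).as_matrix(); T[:3,3]=s["position"]; return T
def cam(n):
    s=get_state(); d=get_image(n)
    d["c2w"]=Tw(s)@d["mount"] if n=="wrist" else np.linalg.inv(d["view"])
    return d
def cloud(d):
    K=d["mtx"]; z=d["depth"]; v,u=np.mgrid[:384,:512]
    p=np.stack([(u-K[0,2])/K[0,0]*z,-(v-K[1,2])/K[1,1]*z,-z,np.ones_like(z)],-1)
    return (p@d["c2w"].T)[...,:3]
def ray(d,u,v,h):
    K=d["mtx"]; r=d["c2w"][:3,:3]@np.array([(u-K[0,2])/K[0,0],-(v-K[1,2])/K[1,1],-1]); o=d["c2w"][:3,3]
    return o+r*(h-o[2])/r[2]
E
python3 - <<'E'
from h import *
import pickle
s=get_state(); print(s, grip_depth); print(Tw(s).round(3))
out=[]
for n in("top","side"):
    d=cam(n); pickle.dump(d,open(n+".pkl","wb")); print(n,d["mtx"],d["c2w"].round(3),[k for k in d])
    out.append(d["image"])
cv2.imwrite("pics/a.png",cv2.resize(out[0],(800,600)));cv2.imwrite("pics/b.png",cv2.resize(out[1],(800,600)))
E
```

```text
{'clock': 0.0, 'qpos': array([ 1.22901665e+00,  2.76590519e-01,  1.50618315e+00,  3.07520232e-06,
        1.36067621e+00, -1.20985779e-01]), 'qd': array([ 0.00088938, -0.00048265,  0.00105015, -0.00104624,  0.00196001,
       -0.00061385]), 'effort': array([-3.36037210e-04, -4.16772938e+01, -2.45811957e+01, -4.85929322e-04,
        1.09549650e-02,  1.58777802e-06]), 'position': array([0.1257192 , 0.56046756, 0.19812238]), 'ee_rot': array([ 0.55148358, -0.44221399,  0.55260152,  0.44152488]), 'contact_force': array([-0.29730194, -0.02118528, -0.25089082]), 'moment': array([-0.02889306, -0.06708373, -0.00144505]), 'width': 0.08551581020767403} 0.0187
[[-0.001 -0.976  0.219  0.126]
 [-0.002  0.219  0.976  0.56 ]
 [-1.     0.    -0.002  0.198]
 [ 0.     0.     0.     1.   ]]
top [[416.93249419   0.         250.37325496]
 [  0.         416.93249419 187.7007651 ]
 [  0.           0.           1.        ]] [[ 0.016  0.982 -0.189  0.232]
 [-0.999  0.022  0.033  0.133]
 [ 0.037  0.188  0.981  1.076]
 [ 0.     0.     0.     1.   ]] ['image', 'depth', 'mtx', 'view', 'c2w']
side [[385.96287074   0.         262.44835862]
 [  0.         385.96287074 189.09930822]
 [  0.           0.           1.        ]] [[ 1.     0.002  0.011  0.431]
 [ 0.007  0.638 -0.77  -0.758]
 [-0.008  0.77   0.638  0.779]
 [ 0.     0.     0.     1.   ]] ['image', 'depth', 'mtx', 'view', 'c2w']
```

View pics/a.png

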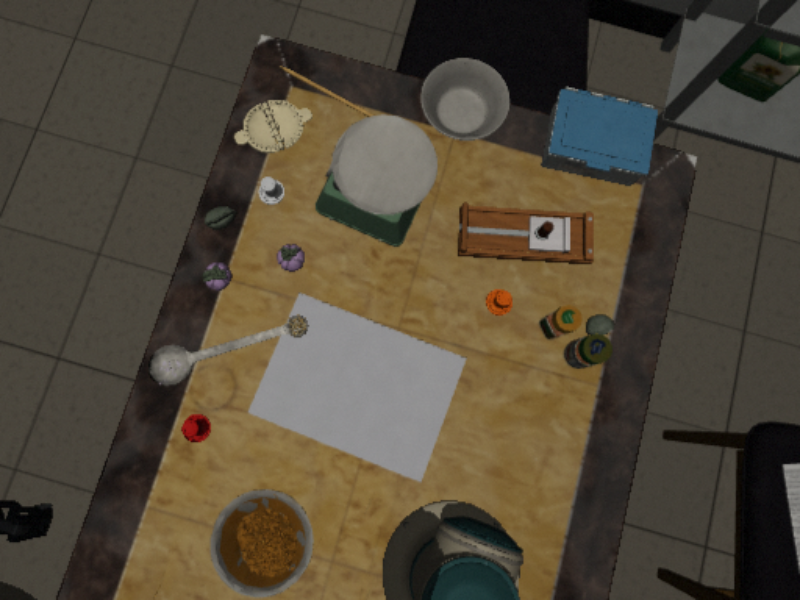

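View pics/b.png

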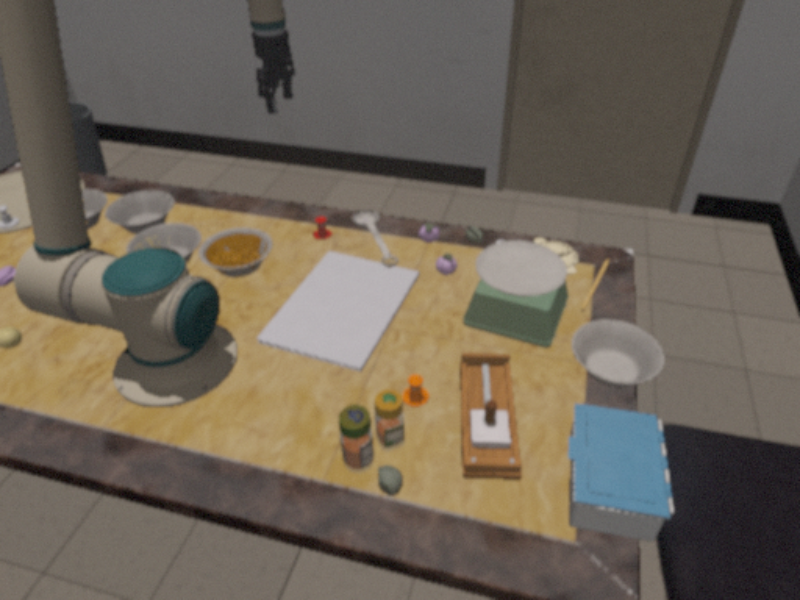

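```bash
python3 - <<'E'
from h import *
import pickle
t=pickle.load(open("top.pkl","rb"));s=pickle.load(open("side.pkl","rb"))
a=cv2.resize(t["image"][60:150,140:230],(400,400),interpolation=cv2.INTER_CUBIC)
b=cv2.resize(s["image"][90:180,0:90],(400,400),interpolation=cv2.INTER_CUBIC)
c=cv2.resize(t["image"][120:180,280:392],(800,428),interpolation=cv2.INTER_CUBIC)[110:310] 
c=cv2.resize(t["image"][125:175,285:385],(800,400),interpolation=cv2.INTER_CUBIC)[:200] if 0 else cv2.resize(t["image"][125:175,285:385],(400,200),interpolation=cv2.INTER_CUBIC)
c=np.hstack([c,cv2.resize(s["image"][222:307,285:345],(400,200))])
cv2.imwrite("pics/c.png",np.vstack([np.hstack([a,b]),c]))
P=cloud(t)
for n,(u,v) in dict(stamp=(270,188),post=(545,229),deckR=(565,232),orange=(500,300),stopL=(465,210),endR=(590,215),scale=(385,165)).items():
    print(n,P[int(v*.64),int(u*.64)].round(3))
E
```

```text
stamp [0.605 0.304 0.041]
post [ 0.54  -0.148  0.064]
deckR [ 0.545 -0.191  0.032]
orange [ 0.424 -0.079  0.041]
stopL [ 0.577 -0.022  0.037]
endR [ 0.577 -0.235  0.031]
scale [0.62  0.115 0.118]
```

View pics/c.png

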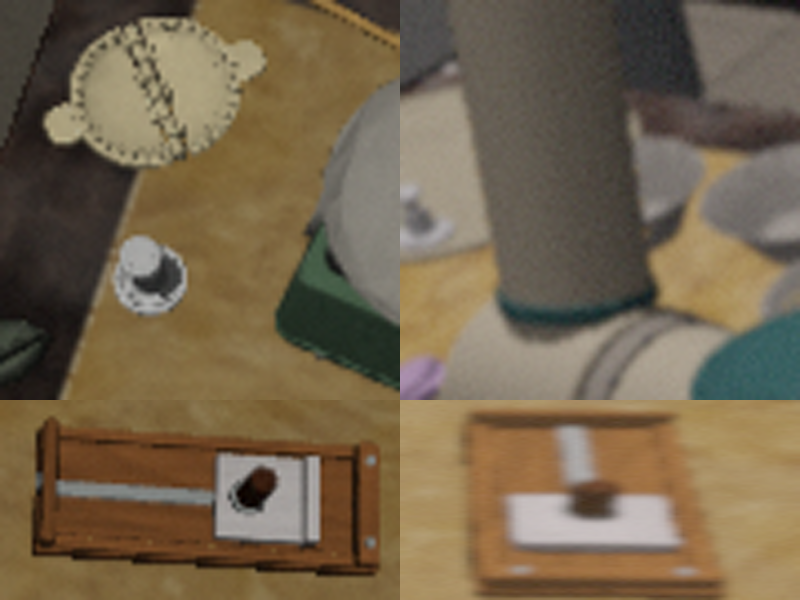

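```bash
python3 - <<'E'
from h import *
import pickle
s=pickle.load(open("side.pkl","rb"));t=pickle.load(open("top.pkl","rb"))
P=cloud(s)
for u,v in [(2,133),(4,137),(3,142),(8,146),(12,128)]: print(u,v,P[v,u].round(3),s["image"][v,u])
P=cloud(t)
# stamp: points
m=(np.hypot(P[...,0]-.605,P[...,1]-.304)<.05)&(P[...,2]>0.033)&(P[...,2]<.06)
print("button",m.sum(),P[m].mean(0).round(4))
m=(np.hypot(P[...,0]-.605,P[...,1]-.304)<.04)&(P[...,2]>0.004)&(P[...,2]<.012)&(t["image"].min(-1)>70)
print("foot",m.sum(),P[m].mean(0).round(4),np.ptp(P[m],0), "ids",np.argwhere(m).min(0),np.argwhere(m).max(0))
# follower
g=(np.hypot(P[...,0]-.54,P[...,1]+.16)<.07)
m=g&(P[...,2]>.05); print("post",m.sum(),np.median(P[m],0).round(4),P[m].max(0))
m=g&(P[...,2]>.01)&(t["image"].min(-1)>110); 
uv=np.argwhere(m)[:,::-1]; print("deck z",np.median(P[m][:,2]),cv2.minAreaRect((P[m][:,:2]*1000).astype(np.float32)))
d=cam("wrist"); cv2.imwrite("pics/d.png",d["image"]); 
E
```

```text
2 133 [-0.535  0.452  0.045] [168 166 172]
4 137 [-0.53   0.446  0.032] [108 111 118]
3 142 [-0.539  0.44   0.014] [125 125 127]
8 146 [-0.519  0.429  0.004] [122 136 145]
12 128 [-0.571  0.559  0.003] [135 154 163]
button 76 [0.6121 0.3061 0.0419]
foot 59 [0.6065 0.3046 0.0057] [0.0422475  0.05054513 0.00457961] ids [115 162] [130 181]
post 46 [ 0.5418 -0.1521  0.0642] [ 0.55106696 -0.14579016  0.06887515]
deck z 0.02589254421314713 ((543.9968872070312, -144.76947021484375), (108.40068054199219, 56.937049865722656), 89.1640396118164)
```

View pics/d.png

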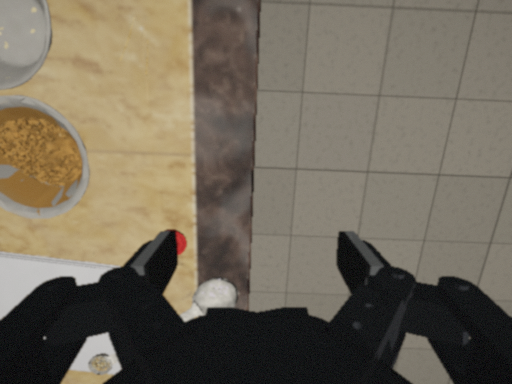

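The top view shows a light grey stamp at (270,190). Orange (500,300) and red (196,428) ones are look-alikes. The side view also shows a second grey one at (3,213), behind the arm, so I'll look at that one with the wrist camera before choosing.

Emit:
arm_command(series=[{"dp": [-0.1, 0.42, -0.22], "angular": [0, 0, 0], "gripper": 85}, {"dp": [-0.1, 0.42, -0.22], "angular": [0, 0, 0], "gripper": 85}, {"dp": [-0.1, 0.42, -0.22], "angular": [0, 0, 0], "gripper": 85}, {"dp": [-0.1, 0.42, -0.22], "angular": [0, 0, 0], "gripper": 85}, {"dp": [-0.1, 0.42, -0.22], "angular": [0, 0, 0], "gripper": 85}, {"dp": [-0.1, 0.42, -0.22], "angular": [0, 0, 0], "gripper": 85}, {"dp": [-0.1, 0.3, -0.15], "angular": [0, 0, 0], "gripper": 85}, {"dp": [0, 0, 0], "angular": [0, 0, 0], "gripper": 85}])

```text
clock: 1.15
position: [-0.2534, 0.4603, 0.2823]
ee_rot: [0.551, -0.442, 0.554, 0.44]
contact_force: [0.6, 0.5, -0.1]
width: 0.0846
```

```bash
python3 - <<'E'
from h import *
d=cam("wrist"); cv2.imwrite("pics/e.png",d["image"]); print(d["c2w"].round(3)); print(get_state()["clock"])
E
```

```text
[[ 0.223 -0.941 -0.255 -0.318]
 [ 0.975  0.214  0.063  0.476]
 [-0.004 -0.263  0.965  0.458]
 [ 0.     0.     0.     1.   ]]
1.2
```

View pics/e.png

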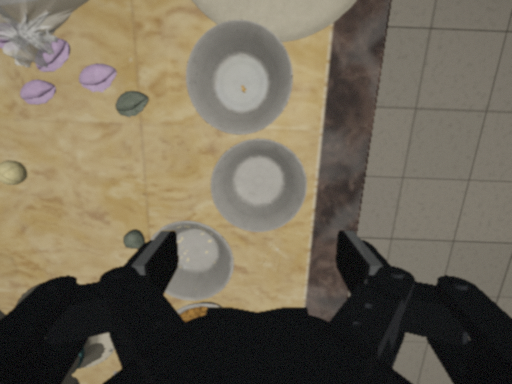

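Emit:
arm_command(series=[{"dp": [-0.2, 0.4, -0.09], "angular": [0, 0, 0], "gripper": 85}, {"dp": [-0.2, 0.4, -0.09], "angular": [0, 0, 0], "gripper": 85}, {"dp": [-0.2, 0.4, -0.09], "angular": [0, 0, 0], "gripper": 85}, {"dp": [-0.2, 0.3, -0.09], "angular": [0, 0, 0], "gripper": 85}, {"dp": [0, 0, 0], "angular": [0, 0, 0], "gripper": 85}, {"dp": [0, 0, 0], "angular": [0, 0, 0], "gripper": 85}, {"dp": [0, 0, 0], "angular": [0, 0, 0], "gripper": 85}, {"dp": [0, 0, 0], "angular": [0, 0, 0], "gripper": 85}])

```text
clock: 2.2
position: [-0.4284, 0.4641, 0.3717]
ee_rot: [0.558, -0.443, 0.556, 0.429]
contact_force: [0.2, 0.7, 0.3]
width: 0.0849
```

```bash
python3 - <<'E'
from h import *
import pickle
d=cam("wrist"); pickle.dump(d,open("w2.pkl","wb"))
t=pickle.load(open("top.pkl","rb"))
a=cv2.resize(t["image"][55:200,125:225],(400,580),interpolation=cv2.INTER_CUBIC)
cv2.imwrite("pics/f.png",np.hstack([cv2.resize(d["image"],(400,300)),a[:300]])); 
b=cv2.resize(d["image"],(773,580))[:,:400]
cv2.imwrite("pics/f.png",np.hstack([cv2.copyMakeBorder(cv2.resize(d["image"],(400,300)),0,280,0,0,0),a]))
print(get_state()["clock"],get_state()["position"])
E
```

```text
2.25 [-0.42841959  0.46411406  0.37178611]
```

View pics/f.png

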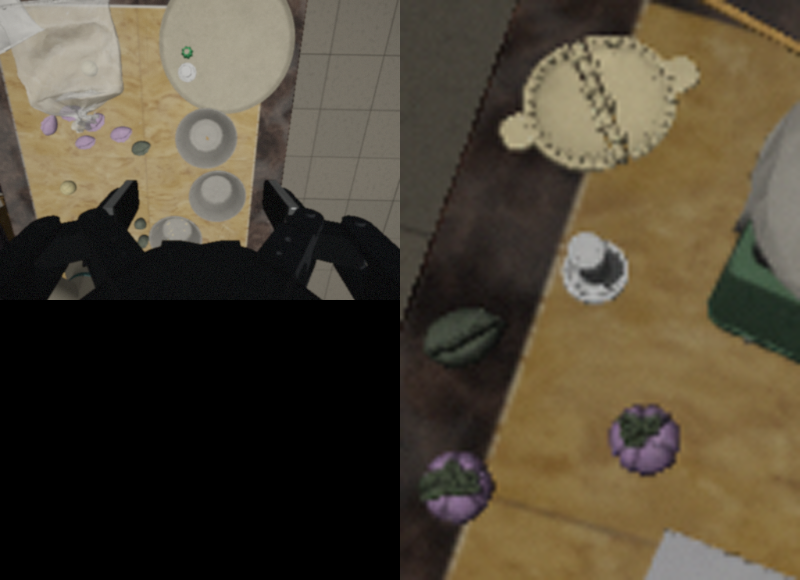

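```bash
cat >> h.py <<'E'
def plan(wps,yaw_t=0.0,step=.056,dyaw=10.,rot=None):
    """wps: world targets; prints rows dp(tool units)/ang x; simulated perfectly"""
    s=get_state(); p=np.array(s["position"]); z=Tw(s)[:3,2]; yaw=np.degrees(np.arctan2(z[1],z[0]))
    for w in wps:
        w=np.array(w,float); n=max(1,int(np.ceil(np.linalg.norm(w-p)/step)))
        for i in range(n):
            d=(w-p)/(n-i); c,sn=np.cos(np.radians(yaw)),np.sin(np.radians(yaw))
            t=np.array([-d[2],-sn*d[0]+c*d[1],c*d[0]+sn*d[1]])/.12
            a=np.clip(yaw-yaw_t,-dyaw,dyaw); print((t.round(2)+0).tolist(),round(a/90,3),"->",(p+d).round(3)); p=p+d; yaw-=a
    print("end yaw",yaw)
E
python3 - <<'E'
from h import *
import pickle
t=pickle.load(open("top.pkl","rb"))
print(Tw(get_state()).round(3))
for a,b,h in [((300,132.5),(375,136.25),.022),((296,161),(372,166),.022),((300,147),(337,149.3),.02)]:
    A=ray(t,*a,h);B=ray(t,*b,h); e=A-B; print(A.round(3),B.round(3),"yaw of +y dir rel world y (deg, ccw+)",np.degrees(np.arctan2(-e[0],e[1])).round(2))
plan([(-.2,.58,.33),(.1,.58,.3),(.35,.5,.3),(.5,.3,.3),(.54,.05,.28),(.54,-.1,.25)],yaw_t=0)
E
```

```text
[[ 0.014 -0.971  0.24  -0.428]
 [-0.015  0.24   0.971  0.464]
 [-1.    -0.017 -0.011  0.372]
 [ 0.     0.     0.     1.   ]]
[ 0.587 -0.032  0.022] [ 0.582 -0.233  0.022] yaw of +y dir rel world y (deg, ccw+) -1.38
[ 0.508 -0.021  0.022] [ 0.5   -0.221  0.022] yaw of +y dir rel world y (deg, ccw+) -2.43
[ 0.547 -0.032  0.02 ] [ 0.544 -0.13   0.02 ] yaw of +y dir rel world y (deg, ccw+) -2.16
[0.07, -0.32, 0.28] 0.111 -> [-0.383  0.487  0.363]
[0.07, -0.27, 0.33] 0.111 -> [-0.337  0.51   0.355]
[0.07, -0.21, 0.37] 0.111 -> [-0.291  0.534  0.347]
[0.07, -0.14, 0.4] 0.111 -> [-0.246  0.557  0.338]
[0.07, -0.07, 0.42] 0.111 -> [-0.2   0.58  0.33]
[0.04, -0.18, 0.37] 0.111 -> [-0.15   0.58   0.325]
[0.04, -0.12, 0.4] 0.111 -> [-0.1   0.58  0.32]
[0.04, -0.04, 0.41] 0.068 -> [-0.05   0.58   0.315]
[0.04, 0.0, 0.42] 0.0 -> [0.   0.58 0.31]
[0.04, 0.0, 0.42] 0.0 -> [0.05  0.58  0.305]
[0.04, 0.0, 0.42] 0.0 -> [0.1  0.58 0.3 ]
[0.0, -0.13, 0.42] 0.0 -> [0.15  0.564 0.3  ]
[0.0, -0.13, 0.42] 0.0 -> [0.2   0.548 0.3  ]
[0.0, -0.13, 0.42] 0.0 -> [0.25  0.532 0.3  ]
[0.0, -0.13, 0.42] 0.0 -> [0.3   0.516 0.3  ]
[0.0, -0.13, 0.42] 0.0 -> [0.35 0.5  0.3 ]
[0.0, -0.33, 0.25] 0.0 -> [0.38 0.46 0.3 ]
[0.0, -0.33, 0.25] 0.0 -> [0.41 0.42 0.3 ]
[0.0, -0.33, 0.25] 0.0 -> [0.44 0.38 0.3 ]
[0.0, -0.33, 0.25] 0.0 -> [0.47 0.34 0.3 ]
[0.0, -0.33, 0.25] 0.0 -> [0.5 0.3 0.3]
[0.03, -0.42, 0.07] 0.0 -> [0.508 0.25  0.296]
[0.03, -0.42, 0.07] 0.0 -> [0.516 0.2   0.292]
[0.03, -0.42, 0.07] 0.0 -> [0.524 0.15  0.288]
[0.03, -0.42, 0.07] 0.0 -> [0.532 0.1   0.284]
[0.03, -0.42, 0.07] 0.0 -> [0.54 0.05 0.28]
[0.08, -0.42, 0.0] 0.0 -> [ 0.54 -0.    0.27]
[0.08, -0.42, 0.0] 0.0 -> [ 0.54 -0.05  0.26]
[0.08, -0.42, 0.0] 0.0 -> [ 0.54 -0.1   0.25]
end yaw 0.0
```

Emit:
arm_command(series=[{"dp": [0.07, -0.32, 0.28], "angular": [0.111, 0, 0], "gripper": 85}, {"dp": [0.07, -0.27, 0.33], "angular": [0.111, 0, 0], "gripper": 85}, {"dp": [0.07, -0.21, 0.37], "angular": [0.111, 0, 0], "gripper": 85}, {"dp": [0.07, -0.14, 0.4], "angular": [0.111, 0, 0], "gripper": 85}, {"dp": [0.07, -0.07, 0.42], "angular": [0.111, 0, 0], "gripper": 85}, {"dp": [0.04, -0.18, 0.37], "angular": [0.111, 0, 0], "gripper": 85}, {"dp": [0.04, -0.12, 0.4], "angular": [0.111, 0, 0], "gripper": 85}, {"dp": [0.04, -0.04, 0.41], "angular": [0.09, 0, 0], "gripper": 85}])

```text
clock: 3.25
position: [-0.0384, 0.5734, 0.3161]
ee_rot: [0.712, 0.022, 0.702, -0.032]
contact_force: [0.0, 0.7, 0.3]
width: 0.085
```

```bash
python3 - <<'E'
from h import *
print(Tw(get_state()).round(3),get_state()["qpos"])
E
```

```text
[[ 0.014  0.076  0.997 -0.038]
 [-0.014  0.997 -0.076  0.573]
 [-1.    -0.013  0.015  0.316]
 [ 0.     0.     0.     1.   ]] [ 1.5263603   0.244586    1.26596584 -0.01415885  1.64440417  1.60142082]
```

Emit:
arm_command(series=[{"dp": [0.04, 0.0, 0.42], "angular": [-0.025, 0, 0], "gripper": 85}, {"dp": [0.04, 0, 0.42], "angular": [0, 0, 0], "gripper": 85}, {"dp": [0.04, 0, 0.42], "angular": [0, 0, 0], "gripper": 85}, {"dp": [0, -0.12, 0.42], "angular": [0, 0, 0], "gripper": 85}, {"dp": [0, -0.12, 0.42], "angular": [0, 0, 0], "gripper": 85}, {"dp": [0, -0.12, 0.42], "angular": [0, 0, 0], "gripper": 85}, {"dp": [0, -0.12, 0.42], "angular": [0, 0, 0], "gripper": 85}, {"dp": [0, -0.12, 0.42], "angular": [0, 0, 0], "gripper": 85}])

```text
clock: 4.25
position: [0.3765, 0.4764, 0.308]
ee_rot: [0.712, 0.01, 0.702, -0.019]
contact_force: [0.4, 1.0, -0.4]
width: 0.0849
```

Emit:
arm_command(series=[{"dp": [0, -0.33, 0.25], "angular": [0, 0, 0], "gripper": 85}, {"dp": [0, -0.33, 0.25], "angular": [0, 0, 0], "gripper": 85}, {"dp": [0, -0.33, 0.25], "angular": [0, 0, 0], "gripper": 85}, {"dp": [0, -0.33, 0.25], "angular": [0, 0, 0], "gripper": 85}, {"dp": [0.03, -0.33, 0.25], "angular": [0, 0, 0], "gripper": 85}, {"dp": [0.03, -0.42, 0.07], "angular": [0, 0, 0], "gripper": 85}, {"dp": [0.03, -0.42, 0.07], "angular": [0, 0, 0], "gripper": 85}, {"dp": [0.03, -0.42, 0.07], "angular": [0, 0, 0], "gripper": 85}])

```text
clock: 5.25
position: [0.5444, 0.1054, 0.2989]
ee_rot: [0.713, 0.011, 0.701, -0.021]
contact_force: [-0.1, -0.6, 0.3]
width: 0.0849
```

```bash
python3 - <<'E'
from h import *
print(Tw(get_state()).round(3))
plan([(.541,-.1,.22)],yaw_t=-2)
E
```

```text
[[ 0.016  0.045  0.999  0.544]
 [-0.014  0.999 -0.045  0.105]
 [-1.    -0.013  0.017  0.299]
 [ 0.     0.     0.     1.   ]]
[0.16, -0.43, 0.01] -0.006 -> [0.544 0.054 0.279]
[0.16, -0.43, 0.01] 0.0 -> [0.543 0.003 0.259]
[0.16, -0.43, 0.01] 0.0 -> [ 0.542 -0.049  0.24 ]
[0.16, -0.43, 0.01] 0.0 -> [ 0.541 -0.1    0.22 ]
end yaw -2.0
```

Emit:
arm_command(series=[{"dp": [0.16, -0.43, 0.01], "angular": [-0.006, 0.01, 0.009], "gripper": 85}, {"dp": [0.16, -0.43, 0.01], "angular": [0, 0, 0], "gripper": 85}, {"dp": [0.16, -0.43, 0.01], "angular": [0, 0, 0], "gripper": 85}, {"dp": [0.16, -0.4, 0], "angular": [0, 0, 0], "gripper": 60}, {"dp": [0, 0, 0], "angular": [0, 0, 0], "gripper": 60}, {"dp": [0, 0, 0], "angular": [0, 0, 0], "gripper": 60}, {"dp": [0, 0, 0], "angular": [0, 0, 0], "gripper": 60}, {"dp": [0, 0, 0], "angular": [0, 0, 0], "gripper": 60}])

```text
clock: 6.25
position: [0.5387, -0.1071, 0.2225]
ee_rot: [0.709, 0.015, 0.705, -0.014]
contact_force: [-0.5, -0.1, 0.4]
width: 0.0596
```

```bash
python3 - <<'E'
from h import *
import pickle
d=cam("wrist"); pickle.dump(d,open("w3.pkl","wb"))
cv2.imwrite("pics/g.png",cv2.resize(d["image"],(768,576))); P=cloud(d)
print(Tw(get_state()).round(3))
m=(P[...,2]>.055)&(P[...,2]<.085)&(np.abs(P[...,0]-.54)<.05)&(P[...,1]<-.1)&(P[...,1]>-.2)
print("post",m.sum(),np.median(P[m],0).round(4),P[m].min(0).round(3),P[m].max(0).round(3))
E
```

```text
[[ 0.006  0.041  0.999  0.539]
 [ 0.001  0.999 -0.041 -0.107]
 [-1.     0.002  0.006  0.223]
 [ 0.     0.     0.     1.   ]]
post 156 [ 0.5448 -0.1511  0.0659] [ 0.536 -0.16   0.055] [ 0.553 -0.144  0.068]
```

View pics/g.png

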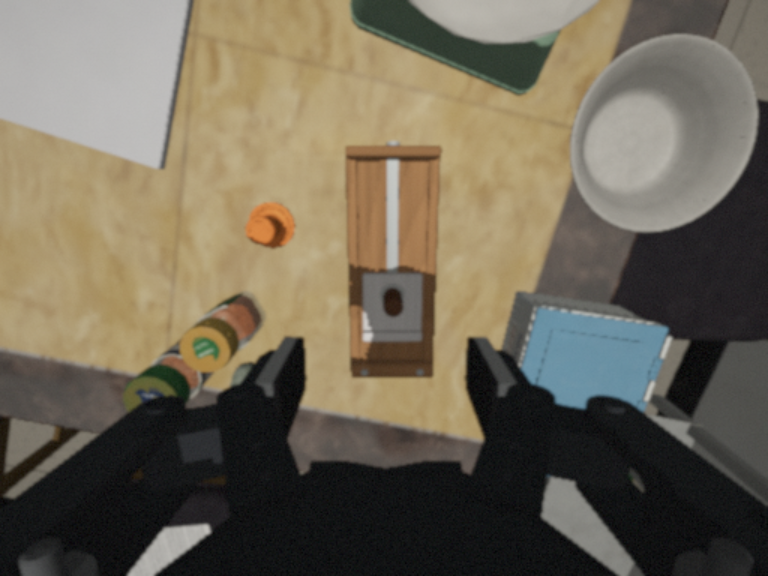

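```bash
python3 - <<'E'
from h import *
import pickle
for n in("w3","top"):
    P=cloud(pickle.load(open(n+".pkl","rb")))
    m=(P[...,2]>.035)&(P[...,2]<.2)&(P[...,0]>.58)&(P[...,0]<.8)&(P[...,1]<-.06)&(P[...,1]>-.3)
    Q=P[m]
    for y in np.arange(-.27,-.06,.03):
        q=Q[np.abs(Q[:,1]-y)<.015]
        if len(q): print(n,y.round(2),"minx",np.percentile(q[:,0],1).round(3),"maxz",q[:,2].max().round(3))
plan([(.545,-.152,.12),(.545,-.152,.040)],yaw_t=-2.3)
E
```

```text
w3 -0.27 minx 0.714 maxz 0.073
w3 -0.24 minx 0.672 maxz 0.075
w3 -0.21 minx 0.659 maxz 0.075
w3 -0.18 minx 0.664 maxz 0.075
w3 -0.15 minx 0.668 maxz 0.073
w3 -0.09 minx 0.723 maxz 0.052
w3 -0.06 minx 0.709 maxz 0.052
top -0.27 minx 0.645 maxz 0.077
top -0.24 minx 0.644 maxz 0.077
top -0.21 minx 0.652 maxz 0.078
top -0.18 minx 0.663 maxz 0.077
top -0.15 minx 0.668 maxz 0.075
top -0.09 minx 0.724 maxz 0.053
top -0.06 minx 0.709 maxz 0.051
[0.28, -0.12, 0.02] -0.001 -> [ 0.541 -0.122  0.188]
[0.28, -0.12, 0.02] 0.0 -> [ 0.543 -0.137  0.154]
[0.28, -0.12, 0.02] 0.0 -> [ 0.545 -0.152  0.12 ]
[0.33, 0.0, 0.0] 0.0 -> [ 0.545 -0.152  0.08 ]
[0.33, 0.0, 0.0] 0.0 -> [ 0.545 -0.152  0.04 ]
end yaw -2.3
```

Emit:
arm_command(series=[{"dp": [0.28, -0.12, 0.02], "angular": [0, 0, 0], "gripper": 50}, {"dp": [0.28, -0.12, 0.02], "angular": [0, 0, 0], "gripper": 50}, {"dp": [0.28, -0.12, 0.02], "angular": [0, 0, 0], "gripper": 50}, {"dp": [0.3, 0, 0], "angular": [0, 0, 0], "gripper": 50}, {"dp": [0.3, 0, 0], "angular": [0, 0, 0], "gripper": 50}, {"dp": [0, 0, 0], "angular": [0, 0, 0], "gripper": 50}, {"dp": [0, 0, 0], "angular": [0, 0, 0], "gripper": 50}, {"dp": [0, 0, 0], "angular": [0, 0, 0], "gripper": 50}])

```text
clock: 7.3
position: [0.5529, -0.1477, 0.052]
ee_rot: [0.714, 0.01, 0.7, -0.012]
contact_force: [0.4, -0.3, 1.0]
width: 0.0497
```

Emit:
arm_command(series=[{"dp": [0.05, -0.04, -0.065], "angular": [0, 0.0125, 0], "gripper": 50}, {"dp": [0.05, 0, 0], "angular": [0, 0, 0], "gripper": 50}, {"dp": [0, 0, 0], "angular": [0, 0, 0], "gripper": 10}, {"dp": [0, 0, 0], "angular": [0, 0, 0], "gripper": 10}, {"dp": [0, 0, 0], "angular": [0, 0, 0], "gripper": 10}, {"dp": [0, 0, 0], "angular": [0, 0, 0], "gripper": 10}, {"dp": [0, 0, 0], "angular": [0, 0, 0], "gripper": 10}, {"dp": [0, 0, 0], "angular": [0, 0, 0], "gripper": 10}], grip_force=60)

```text
clock: 8.3
position: [0.5462, -0.1533, 0.0418]
ee_rot: [0.708, 0.01, 0.706, -0.013]
contact_force: [-0.8, 0.2, -0.7]
width: 0.0095
```

```bash
python3 - <<'E'
from h import *
d=cam("wrist"); t=cam("side"); q=cam("top")
cv2.imwrite("pics/i.png",np.vstack([np.hstack([cv2.resize(d["image"][170:370,160:360],(400,400)),cv2.resize(t["image"][215:315,275:375],(400,400))]),cv2.resize(q["image"][125:175,270:390],(800,200))[:200]])); 
E
```

```text
(no output)
```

View pics/i.png

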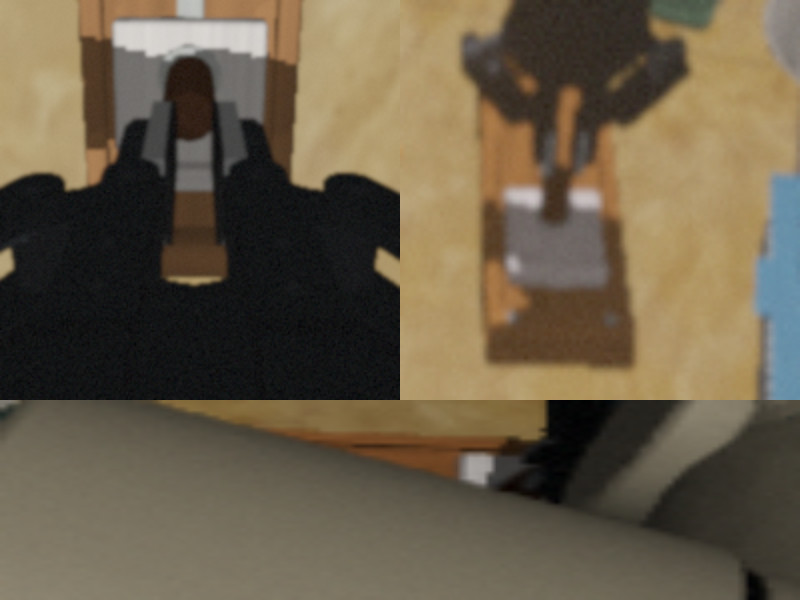

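Emit:
arm_command(series=[{"dp": [0, 0, 0], "angular": [0, 0, 0], "gripper": 0}, {"dp": [0, 0, 0], "angular": [0, 0, 0], "gripper": 0}, {"dp": [0, 0, 0], "angular": [0, 0, 0], "gripper": 0}, {"dp": [0, 0, 0], "angular": [0, 0, 0], "gripper": 0}, {"dp": [0, 0.1, 0], "angular": [0, 0, 0], "gripper": 0}, {"dp": [0, 0.1, 0], "angular": [0, 0, 0], "gripper": 0}, {"dp": [0, 0, 0], "angular": [0, 0, 0], "gripper": 0}, {"dp": [0, 0, 0], "angular": [0, 0, 0], "gripper": 0}])

```text
clock: 9.45
position: [0.5469, -0.1268, 0.0417]
ee_rot: [0.708, 0.01, 0.706, -0.012]
contact_force: [0.0, 0.4, -0.3]
width: -0.0
```

```bash
python3 - <<'E'
from h import *
print(get_state()["contact_force"],get_state()["position"])
d=cam("wrist")
cv2.imwrite("pics/j.png",cv2.resize(d["image"][130:384,100:440],(800,597),interpolation=cv2.INTER_CUBIC)); P=cloud(d)
m=(P[...,2]>.055)&(P[...,2]<.075)&(np.abs(P[...,0]-.545)<.03)&(P[...,1]<-.08)&(P[...,1]>-.22)
print("post",m.sum(),np.median(P[m],0).round(4),P[m].min(0).round(3),P[m].max(0).round(3),np.argwhere(m).min(0),np.argwhere(m).max(0))
E
```

```text
return _methods._mean(a, axis=axis, dtype=dtype,
  ret = um.true_divide(
Traceback (most recent call last):
ValueError: zero-size array to reduction operation minimum which has no identity
```

View pics/j.png

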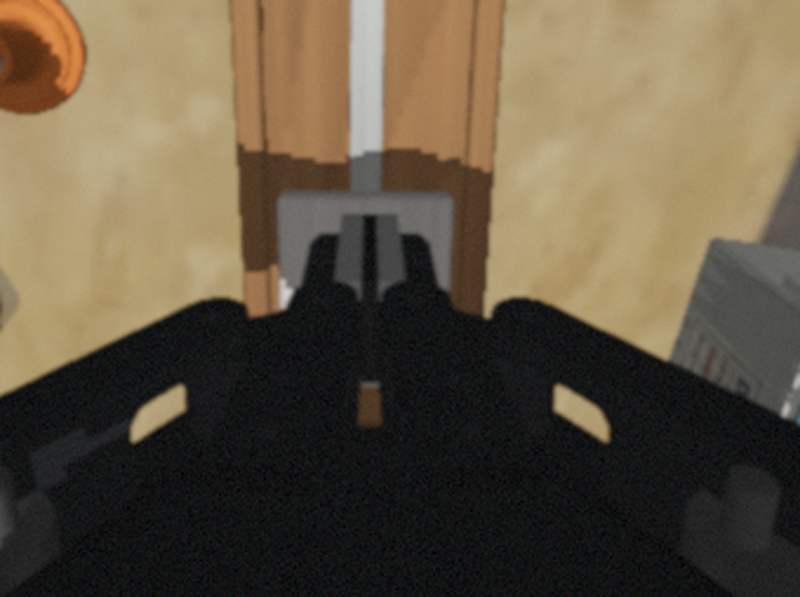

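```bash
python3 - <<'E'
from h import *
import pickle
a=pickle.load(open("w3.pkl","rb")); d=cam("wrist")
for z in(.026,.032): print("w3 deck +y edge",ray(a,261,181,z).round(4)," deck -y edge",ray(a,261,227,z).round(4)," now",ray(d,255,211,z).round(4))
print("post base/top w3",ray(a,261.5,195,.03).round(4),ray(a,261.5,204,.068).round(4))
P=cloud(a)
for v in range(178,256,3): print(v,P[v,250].round(3),P[v,262].round(3))
P=cloud(d)
for v in range(200,250,6): print(v,P[v,225].round(3), P[v,252].round(3))
E
```

```text
w3 deck +y edge [ 0.5454 -0.1297  0.026 ]  deck -y edge [ 0.5427 -0.201   0.026 ]  now [ 0.5458 -0.1297  0.026 ]
w3 deck +y edge [ 0.5453 -0.1282  0.032 ]  deck -y edge [ 0.5427 -0.1984  0.032 ]  now [ 0.5459 -0.1275  0.032 ]
post base/top w3 [ 0.5453 -0.1495  0.03  ] [ 0.5444 -0.1505  0.068 ]
178 [ 0.53  -0.127  0.017] [ 0.547 -0.127  0.019]
181 [ 0.529 -0.131  0.018] [ 0.547 -0.132  0.018]
184 [ 0.529 -0.133  0.026] [ 0.547 -0.134  0.026]
187 [ 0.529 -0.138  0.027] [ 0.547 -0.138  0.027]
190 [ 0.529 -0.142  0.028] [ 0.546 -0.142  0.029]
193 [ 0.529 -0.147  0.027] [ 0.546 -0.144  0.038]
196 [ 0.529 -0.151  0.027] [ 0.546 -0.144  0.053]
199 [ 0.528 -0.156  0.026] [ 0.545 -0.144  0.066]
202 [ 0.528 -0.16   0.027] [ 0.545 -0.148  0.067]
205 [ 0.528 -0.165  0.026] [ 0.545 -0.152  0.067]
208 [ 0.528 -0.17   0.027] [ 0.545 -0.157  0.067]
211 [ 0.527 -0.175  0.026] [ 0.545 -0.176  0.025]
214 [ 0.527 -0.179  0.027] [ 0.545 -0.179  0.028]
217 [ 0.527 -0.184  0.027] [ 0.545 -0.185  0.026]
220 [ 0.527 -0.188  0.03 ] [ 0.545 -0.189  0.029]
223 [ 0.527 -0.191  0.034] [ 0.544 -0.192  0.033]
226 [
[... 244 characters left out ...]

241 [ 0.525 -0.223  0.027] [ 0.543 -0.224  0.026]
244 [ 0.525 -0.225  0.032] [ 0.543 -0.226  0.033]
247 [ 0.525 -0.23   0.033] [ 0.543 -0.23   0.034]
250 [ 0.525 -0.235  0.033] [ 0.543 -0.236  0.032]
253 [ 0.523 -0.257  0.002] [ 0.543 -0.258  0.001]
200 [ 0.522 -0.123  0.018] [ 0.544 -0.123  0.018]
206 [ 0.522 -0.128  0.017] [ 0.543 -0.128  0.019]
212 [ 0.522 -0.131  0.022] [ 0.543 -0.132  0.023]
218 [ 0.523 -0.134  0.027] [ 0.543 -0.135  0.026]
224 [ 0.522 -0.139  0.027] [ 0.545 -0.116  0.084]
230 [ 0.522 -0.145  0.026] [ 0.545 -0.115  0.093]
236 [ 0.522 -0.15   0.026] [ 0.545 -0.116  0.099]
242 [ 0.549 -0.06   0.217] [ 0.545 -0.116  0.105]
248 [ 0.521 -0.16   0.026] [ 0.545 -0.116  0.111]
```

```bash
python3 - <<'E'
from h import *
for n in("side","wrist"):
    P=cloud(cam(n))
    m=(np.abs(P[...,0]-.547)<.025)&(np.abs(P[...,1]+.127)<.014)&(P[...,2]>.06)
    print(n,m.sum(), np.percentile(P[m][:,2],[0,1,5,20]).round(3), P[m].min(0).round(3),P[m].max(0).round(3))
    q=P[m]; q=q[np.argsort(q[:,2])][:6]; print(q.round(3))
E
```

```text
side 565 [0.075 0.078 0.086 0.111] [ 0.522 -0.141  0.075] [ 0.572 -0.113  0.478]
[[ 0.545 -0.137  0.075]
 [ 0.552 -0.138  0.075]
 [ 0.542 -0.138  0.076]
 [ 0.547 -0.139  0.077]
 [ 0.54  -0.14   0.077]
 [ 0.549 -0.14   0.078]]
wrist 10499 [0.079 0.083 0.094 0.12 ] [ 0.522 -0.138  0.079] [ 0.572 -0.113  0.175]
[[ 0.546 -0.117  0.079]
 [ 0.55  -0.117  0.079]
 [ 0.545 -0.116  0.079]
 [ 0.551 -0.117  0.079]
 [ 0.544 -0.116  0.079]
 [ 0.543 -0.116  0.079]]
```

Both the side and wrist depth images put the fingertips about 36 mm above the reported TCP, at z ≈ 0.078 against 0.042. The first grip therefore closed above the post without touching it. I'll allow for that offset and go lower.

Emit:
arm_command(series=[{"dp": [0, -0.1, -0.007], "angular": [0, 0, 0], "gripper": 50}, {"dp": [0, -0.1, -0.007], "angular": [0, 0, 0], "gripper": 50}, {"dp": [0, 0, 0], "angular": [0, 0, 0], "gripper": 50}, {"dp": [0, 0, 0], "angular": [0, 0, 0], "gripper": 50}, {"dp": [0.12, 0, 0], "angular": [0, 0, 0], "gripper": 50}, {"dp": [0.12, 0, 0], "angular": [0, 0, 0], "gripper": 50}, {"dp": [0.08, 0, 0], "angular": [0, 0, 0], "gripper": 50}, {"dp": [0, 0, 0], "angular": [0, 0, 0], "gripper": 50}])

```text
clock: 10.65
position: [0.5433, -0.1536, -0.0005]
ee_rot: [0.707, 0.011, 0.707, -0.013]
contact_force: [-0.3, -0.4, 0.5]
width: 0.0501
```

Emit:
arm_command(series=[{"dp": [0, 0, 0], "angular": [0, 0, 0], "gripper": 10}, {"dp": [0, 0, 0], "angular": [0, 0, 0], "gripper": 10}, {"dp": [0, 0, 0], "angular": [0, 0, 0], "gripper": 10}, {"dp": [0, 0, 0], "angular": [0, 0, 0], "gripper": 10}, {"dp": [0, 0, 0], "angular": [0, 0, 0], "gripper": 10}, {"dp": [0, 0, 0], "angular": [0, 0, 0], "gripper": 10}, {"dp": [0, 0, 0], "angular": [0, 0, 0], "gripper": 10}, {"dp": [0, 0, 0], "angular": [0, 0, 0], "gripper": 10}])

```text
clock: 11.65
position: [0.5447, -0.1535, -0.0002]
ee_rot: [0.708, 0.011, 0.706, -0.013]
contact_force: [0.8, 0.1, -2.3]
width: 0.0164
```

Emit:
arm_command(series=[{"dp": [0, 0.13, 0], "angular": [0, 0, 0], "gripper": 10}, {"dp": [0, 0.13, 0], "angular": [0, 0, 0], "gripper": 10}, {"dp": [0, 0.13, 0], "angular": [0, 0, 0], "gripper": 10}, {"dp": [0, 0.13, 0], "angular": [0, 0, 0], "gripper": 10}, {"dp": [0, 0, 0], "angular": [0, 0, 0], "gripper": 10}, {"dp": [0, 0, 0], "angular": [0, 0, 0], "gripper": 10}, {"dp": [0, 0, 0], "angular": [0, 0, 0], "gripper": 10}, {"dp": [0, 0, 0], "angular": [0, 0, 0], "gripper": 10}])

```text
clock: 12.65
position: [0.5472, -0.0919, -0.0002]
ee_rot: [0.709, 0.009, 0.705, -0.014]
contact_force: [1.6, 3.3, -1.3]
width: 0.0161
```

Emit:
arm_command(series=[{"dp": [0, 0, 0], "angular": [0, 0, 0], "gripper": 50}, {"dp": [0, 0, 0], "angular": [0, 0, 0], "gripper": 50}, {"dp": [0, 0, 0], "angular": [0, 0, 0], "gripper": 50}, {"dp": [-0.3, 0, 0], "angular": [0, 0, 0], "gripper": 50}, {"dp": [-0.45, 0, 0], "angular": [0, 0, 0], "gripper": 50}, {"dp": [-0.45, 0, 0], "angular": [0, 0, 0], "gripper": 50}, {"dp": [-0.45, 0, 0], "angular": [0, 0, 0], "gripper": 50}, {"dp": [-0.45, 0, 0], "angular": [0, 0, 0], "gripper": 50}])

```text
clock: 13.65
position: [0.5426, -0.092, 0.2549]
ee_rot: [0.705, 0.008, 0.709, -0.015]
contact_force: [0.6, -0.9, -0.3]
width: 0.05
```

```bash
python3 - <<'E'
from h import *
import pickle
T=Tw(get_state()); print(T.round(3))
P=cloud(cam("wrist")); m=(P[...,2]>.06)&(P[...,2]<.075)&(np.abs(P[...,0]-.547)<.03)&(P[...,1]<-.05)&(P[...,1]>-.2)
print("post",m.sum(),np.median(P[m],0).round(4),P[m].min(0).round(3),P[m].max(0).round(3))
P=cloud(cam("top")); m=(np.hypot(P[...,0]-.61,P[...,1]-.305)<.05)&(P[...,2]>0.033)&(P[...,2]<.06);print(P[m].mean(0))
plan([(.605,.30,.25)],yaw_t=-2.3)
E
```

```text
[[-0.007  0.033  0.999  0.543]
 [-0.01   0.999 -0.033 -0.092]
 [-1.    -0.01  -0.006  0.255]
 [ 0.     0.     0.     1.   ]]
post 127 [ 0.5476 -0.0875  0.0662] [ 0.539 -0.097  0.06 ] [ 0.556 -0.079  0.068]
[0.6120403  0.30623367 0.04216135]
[0.01, 0.41, 0.05] 0.005 -> [ 0.554 -0.044  0.259]
[0.01, 0.41, 0.04] 0.0 -> [0.561 0.005 0.258]
[0.01, 0.41, 0.04] 0.0 -> [0.568 0.054 0.256]
[0.01, 0.41, 0.04] 0.0 -> [0.576 0.103 0.255]
[0.01, 0.41, 0.04] 0.0 -> [0.583 0.153 0.254]
[0.01, 0.41, 0.04] 0.0 -> [0.59  0.202 0.253]
[0.01, 0.41, 0.04] 0.0 -> [0.598 0.251 0.251]
[0.01, 0.41, 0.04] 0.0 -> [0.605 0.3   0.25 ]
end yaw -2.3
```

Emit:
arm_command(series=[{"dp": [0.01, 0.41, 0.05], "angular": [0.005, -0.0045, 0.006], "gripper": 85}, {"dp": [0.01, 0.41, 0.04], "angular": [0, 0, 0], "gripper": 85}, {"dp": [0.01, 0.41, 0.04], "angular": [0, 0, 0], "gripper": 85}, {"dp": [0.01, 0.41, 0.04], "angular": [0, 0, 0], "gripper": 85}, {"dp": [0.01, 0.41, 0.04], "angular": [0, 0, 0], "gripper": 85}, {"dp": [0.01, 0.41, 0.04], "angular": [0, 0, 0], "gripper": 50}, {"dp": [0.01, 0.41, 0.04], "angular": [0, 0, 0], "gripper": 50}, {"dp": [0.1, 0.4, 0.04], "angular": [0, 0, 0], "gripper": 50}])

```text
clock: 14.75
position: [0.6051, 0.3018, 0.2343]
ee_rot: [0.713, 0.014, 0.701, -0.021]
contact_force: [0.8, -1.2, 0.2]
width: 0.0502
```

Emit:
arm_command(series=[{"dp": [0.1, 0, 0], "angular": [0, 0, 0], "gripper": 50}, {"dp": [0, 0, 0], "angular": [0, 0, 0], "gripper": 50}, {"dp": [0, 0, 0], "angular": [0, 0, 0], "gripper": 50}, {"dp": [0, 0, 0], "angular": [0, 0, 0], "gripper": 50}, {"dp": [0, 0, 0], "angular": [0, 0, 0], "gripper": 50}, {"dp": [0, 0, 0], "angular": [0, 0, 0], "gripper": 50}, {"dp": [0, 0, 0], "angular": [0, 0, 0], "gripper": 50}, {"dp": [0, 0, 0], "angular": [0, 0, 0], "gripper": 50}])

```text
clock: 15.75
position: [0.6049, 0.3001, 0.2207]
ee_rot: [0.712, 0.014, 0.702, -0.022]
contact_force: [-0.4, 0.6, 0.1]
width: 0.0498
```

```bash
python3 - <<'E'
from h import *
T=Tw(get_state()); print(T.round(3))
d=cam("wrist");P=cloud(d); g=(np.hypot(P[...,0]-.608,P[...,1]-.305)<.035)
for lo,hi in((.036,.05),(.003,.012)):
    m=g&(P[...,2]>lo)&(P[...,2]<hi); print(m.sum(),np.median(P[m],0).round(4),P[m].min(0).round(3),P[m].max(0).round(3))
cv2.imwrite("pics/k.png",d["image"])
E
```

```text
[[ 0.014  0.051  0.999  0.605]
 [-0.013  0.999 -0.051  0.3  ]
 [-1.    -0.012  0.015  0.221]
 [ 0.     0.     0.     1.   ]]
294 [0.6124 0.3088 0.0436] [0.599 0.296 0.04 ] [0.625 0.321 0.046]
508 [0.6098 0.3151 0.0051] [0.573 0.271 0.003] [0.641 0.34  0.011]
```

View pics/k.png

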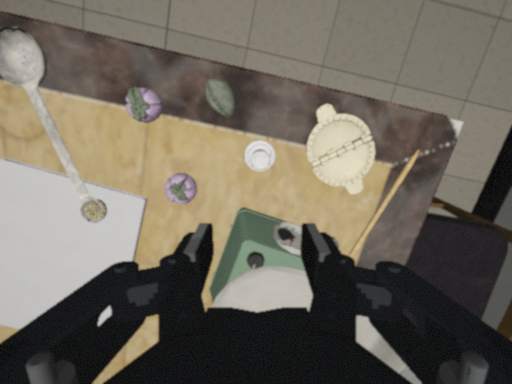

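Emit:
arm_command(series=[{"dp": [0.1, 0.067, 0.058], "angular": [0, 0.009, 0.008], "gripper": 50}, {"dp": [0.4, 0, 0], "angular": [0, 0, 0], "gripper": 50}, {"dp": [0.4, 0, 0], "angular": [0, 0, 0], "gripper": 50}, {"dp": [0.4, 0, 0], "angular": [0, 0, 0], "gripper": 50}, {"dp": [0.2, 0, 0], "angular": [0, 0, 0], "gripper": 50}, {"dp": [0, 0, 0], "angular": [0, 0, 0], "gripper": 50}, {"dp": [0, 0, 0], "angular": [0, 0, 0], "gripper": 50}, {"dp": [0, 0, 0], "angular": [0, 0, 0], "gripper": 50}])

```text
clock: 16.8
position: [0.6174, 0.3113, 0.0326]
ee_rot: [0.707, 0.02, 0.706, -0.016]
contact_force: [0.5, 0.1, -0.3]
width: 0.0502
```

```bash
python3 - <<'E'
from h import *
T=Tw(get_state()); print(T.round(3))
P=cloud(cam("wrist")); g=(np.hypot(P[...,0]-.608,P[...,1]-.305)<.035)
m=g&(P[...,2]>.036)&(P[...,2]<.05); print(m.sum(),P[m].min(0).round(4),P[m].max(0).round(4))
m=(np.abs(P[...,0]-.61)<.06)&(np.abs(P[...,1]-.308)<.02)&(P[...,2]>.048)
q=P[m]; print(m.sum(),q[:,2].min()); l=q[q[:,0]<.61];r=q[q[:,0]>.61]; print(l.max(0),r.min(0), "low",l[l[:,2]<.09][:,0].max(), r[r[:,2]<.09][:,0].min())
E
```

```text
[[ 0.002  0.052  0.999  0.617]
 [ 0.006  0.999 -0.052  0.311]
 [-1.     0.006  0.001  0.033]
 [ 0.     0.     0.     1.   ]]
1121 [0.5997 0.2959 0.0397] [0.6253 0.3213 0.0459]
35382 0.06780447554135957
[0.60999806 0.32799991 0.16488719] [0.61000419 0.29514922 0.06900962] low 0.5934722959494647 0.6418959804794183
```

Emit:
arm_command(series=[{"dp": [0.13, -0.021, -0.043], "angular": [0, 0, 0], "gripper": 50}, {"dp": [0.2, 0, 0], "angular": [0, 0, 0], "gripper": 50}, {"dp": [0.12, 0, 0], "angular": [0, 0, 0], "gripper": 50}, {"dp": [0, 0, 0], "angular": [0, 0, 0], "gripper": 50}, {"dp": [0, 0, 0], "angular": [0, 0, 0], "gripper": 15}, {"dp": [0, 0, 0], "angular": [0, 0, 0], "gripper": 15}, {"dp": [0, 0, 0], "angular": [0, 0, 0], "gripper": 15}, {"dp": [0, 0, 0], "angular": [0, 0, 0], "gripper": 15}], grip_force=40)

```text
clock: 17.85
position: [0.6187, 0.312, -0.0136]
ee_rot: [0.713, 0.023, 0.701, -0.014]
contact_force: [0.2, 0.1, -0.6]
width: 0.0215
```

Emit:
arm_command(series=[{"dp": [0, 0, 0], "angular": [0, 0, 0], "gripper": 15}, {"dp": [0, 0, 0], "angular": [0, 0, 0], "gripper": 15}, {"dp": [-0.3, 0, 0], "angular": [0, 0, 0], "gripper": 15}, {"dp": [-0.4, 0, 0], "angular": [0, 0, 0], "gripper": 15}, {"dp": [-0.4, 0, 0], "angular": [0, 0, 0], "gripper": 15}, {"dp": [-0.4, 0, 0], "angular": [0, 0, 0], "gripper": 15}, {"dp": [-0.4, 0, 0], "angular": [0, 0, 0], "gripper": 15}, {"dp": [-0.1, 0, 0], "angular": [0, 0, 0], "gripper": 15}])

```text
clock: 18.85
position: [0.6133, 0.3086, 0.2308]
ee_rot: [0.711, 0.022, 0.703, -0.015]
contact_force: [0.7, -0.1, -0.4]
width: 0.0215
```

```bash
python3 - <<'E'
from h import *
T=Tw(get_state()); print(T.round(3))
d=cam("wrist");cv2.imwrite("pics/l.png",np.hstack([d["image"][140:384,160:360],cv2.resize(cam("side")["image"][90:240,270:420],(244,244))]))
plan([(.545,-.177,.24)],yaw_t=-2.3,step=.05)
E
```

```text
[[ 0.012  0.051  0.999  0.613]
 [ 0.01   0.999 -0.052  0.309]
 [-1.     0.01   0.011  0.231]
 [ 0.     0.     0.     1.   ]]
[-0.01, -0.41, -0.04] -0.007 -> [0.606 0.26  0.229]
[-0.01, -0.41, -0.04] 0.0 -> [0.599 0.211 0.23 ]
[-0.01, -0.41, -0.04] 0.0 -> [0.592 0.163 0.232]
[-0.01, -0.41, -0.04] 0.0 -> [0.585 0.114 0.233]
[-0.01, -0.41, -0.04] 0.0 -> [0.579 0.066 0.234]
[-0.01, -0.41, -0.04] 0.0 -> [0.572 0.017 0.235]
[-0.01, -0.41, -0.04] 0.0 -> [ 0.565 -0.031  0.236]
[-0.01, -0.41, -0.04] 0.0 -> [ 0.558 -0.08   0.238]
[-0.01, -0.41, -0.04] 0.0 -> [ 0.552 -0.128  0.239]
[-0.01, -0.41, -0.04] 0.0 -> [ 0.545 -0.177  0.24 ]
end yaw -2.3
```

View pics/l.png

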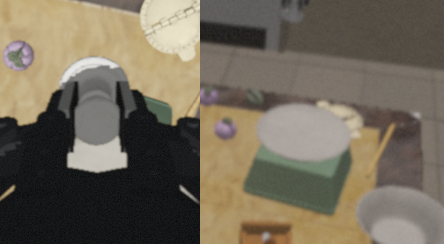

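Emit:
arm_command(series=[{"dp": [-0.01, -0.41, -0.04], "angular": [-0.007, 0, 0], "gripper": 15}, {"dp": [-0.01, -0.41, -0.04], "angular": [0, 0, 0], "gripper": 15}, {"dp": [-0.01, -0.41, -0.04], "angular": [0, 0, 0], "gripper": 15}, {"dp": [-0.01, -0.41, -0.04], "angular": [0, 0, 0], "gripper": 15}, {"dp": [-0.01, -0.41, -0.04], "angular": [0, 0, 0], "gripper": 15}, {"dp": [-0.01, -0.41, -0.04], "angular": [0, 0, 0], "gripper": 15}, {"dp": [-0.01, -0.41, -0.04], "angular": [0, 0, 0], "gripper": 15}, {"dp": [-0.01, -0.41, -0.04], "angular": [0, 0, 0], "gripper": 15}])

```text
clock: 19.95
position: [0.5463, -0.0914, 0.2117]
ee_rot: [0.696, 0.015, 0.717, -0.009]
contact_force: [0.0, 0.2, 0.5]
width: 0.0218
```

Emit:
arm_command(series=[{"dp": [0, -0.41, -0.05], "angular": [0, 0, 0], "gripper": 15}, {"dp": [0.1, -0.35, -0.04], "angular": [0, 0, 0], "gripper": 15}, {"dp": [0.2, 0, 0], "angular": [0, 0, 0], "gripper": 15}, {"dp": [0.2, 0, 0], "angular": [0, 0, 0], "gripper": 15}, {"dp": [0.2, 0, 0], "angular": [0, 0, 0], "gripper": 15}, {"dp": [0, 0, 0], "angular": [0, 0, 0], "gripper": 15}, {"dp": [0, 0, 0], "angular": [0, 0, 0], "gripper": 15}, {"dp": [0, 0, 0], "angular": [0, 0, 0], "gripper": 15}])

```text
clock: 20.95
position: [0.5181, -0.1847, 0.1091]
ee_rot: [0.687, 0.021, 0.726, -0.007]
contact_force: [-0.9, 0.1, 0.5]
width: 0.0218
```

```bash
python3 - <<'E'
from h import *
T=Tw(get_state()); p=T[:3,3]; print(T.round(3))
P=cloud(cam("wrist")); print("wrist")
def near(P,zlo,zhi,r=.05): return P[(np.hypot(P[...,0]-p[0],P[...,1]-p[1])<r)&(P[...,2]>p[2]+zlo)&(P[...,2]<p[2]+zhi)]
for zlo,zhi in((.005,.024),): 
    q=near(P,zlo,zhi); print(len(q),q.min(0).round(4),q.max(0).round(4),(q.min(0)-p).round(4),(q.max(0)-p).round(4))
m=(P[...,2]>.06)&(P[...,2]<.075)&(np.abs(P[...,0]-.547)<.03)&(np.abs(P[...,1]+.087)<.03); q=P[m]
if len(q): print("post",len(q),q.min(0).round(3),q.max(0).round(3))
P=cloud(cam("side")); q=near(P,.005,.024); print("side",len(q),(q.min(0)-p).round(4),(q.max(0)-p).round(4))
E
```

```text
[[-0.056  0.041  0.998  0.518]
 [ 0.02   0.999 -0.04  -0.185]
 [-0.998  0.018 -0.056  0.109]
 [ 0.     0.     0.     1.   ]]
wrist
1425 [ 0.496  -0.1967  0.1244] [ 0.54   -0.1653  0.1331] [-0.0222 -0.0121  0.0154] [0.0218 0.0193 0.024 ]
post 452 [ 0.539 -0.097  0.06 ] [ 0.556 -0.079  0.069]
side 170 [-0.0225 -0.0292  0.0152] [0.0203 0.0079 0.0238]
```

Emit:
arm_command(series=[{"dp": [0, 0, 0], "angular": [0, -0.036, -0.013], "gripper": 15}, {"dp": [0, 0.034, 0.22], "angular": [0, 0, 0], "gripper": 15}, {"dp": [0, 0, 0], "angular": [0, 0, 0], "gripper": 15}, {"dp": [0.2, 0, 0], "angular": [0, 0, 0], "gripper": 15}, {"dp": [0.2, 0, 0], "angular": [0, 0, 0], "gripper": 15}, {"dp": [0, 0, 0], "angular": [0, 0, 0], "gripper": 15}, {"dp": [0, 0, 0], "angular": [0, 0, 0], "gripper": 15}, {"dp": [0, 0, 0], "angular": [0, 0, 0], "gripper": 15}])

```text
clock: 22.05
position: [0.5478, -0.1834, 0.0674]
ee_rot: [0.711, 0.011, 0.703, -0.017]
contact_force: [0.4, 0.3, -0.4]
width: 0.0212
```

```bash
python3 - <<'E'
from h import *
T=Tw(get_state()); p=T[:3,3]; print(T.round(3))
P=cloud(cam("wrist"))
def near(P,zlo,zhi,r=.05): return P[(np.hypot(P[...,0]-p[0],P[...,1]-p[1])<r)&(P[...,2]>p[2]+zlo)&(P[...,2]<p[2]+zhi)]
q=near(P,.005,.024); print("wrist",len(q),(q.min(0)-p).round(4),(q.max(0)-p).round(4))
P=cloud(cam("side")); q=near(P,.005,.024); print("side",len(q),(q.min(0)-p).round(4),(q.max(0)-p).round(4))
E
```

```text
[[ 0.011  0.039  0.999  0.548]
 [-0.009  0.999 -0.039 -0.183]
 [-1.    -0.008  0.012  0.067]
 [ 0.     0.     0.     1.   ]]
wrist 1430 [-0.0237 -0.0113  0.0157] [0.0207 0.0199 0.024 ]
side 164 [-0.0247 -0.0271  0.0146] [0.0193 0.0105 0.0236]
```

Emit:
arm_command(series=[{"dp": [0.15, 0.01, -0.025], "angular": [0, 0.007, 0.006], "gripper": 15}, {"dp": [0.18, 0, 0], "angular": [0, 0, 0], "gripper": 15}, {"dp": [0.12, 0, 0], "angular": [0, 0, 0], "gripper": 15}, {"dp": [0.05, 0, 0], "angular": [0, 0, 0], "gripper": 15}, {"dp": [0, 0, 0], "angular": [0, 0, 0], "gripper": 15}, {"dp": [0, 0, 0], "angular": [0, 0, 0], "gripper": 15}, {"dp": [0, 0, 0], "angular": [0, 0, 0], "gripper": 15}, {"dp": [0, 0, 0], "angular": [0, 0, 0], "gripper": 15}])

```text
clock: 23.15
position: [0.546, -0.1827, 0.005]
ee_rot: [0.708, 0.014, 0.706, -0.013]
contact_force: [0.4, 0.3, -0.6]
width: 0.0212
```

Down another 2–3 mm, watching for contact.

Emit:
arm_command(series=[{"dp": [0.012, 0, 0], "angular": [0, 0, 0], "gripper": 15}, {"dp": [0, 0, 0], "angular": [0, 0, 0], "gripper": 15}, {"dp": [0.01, 0, 0], "angular": [0, 0, 0], "gripper": 15}, {"dp": [0, 0, 0], "angular": [0, 0, 0], "gripper": 15}, {"dp": [0, 0, 0], "angular": [0, 0, 0], "gripper": 15}, {"dp": [0, 0, 0], "angular": [0, 0, 0], "gripper": 15}, {"dp": [0, 0, 0], "angular": [0, 0, 0], "gripper": 15}, {"dp": [0, 0, 0], "angular": [0, 0, 0], "gripper": 15}])

```text
clock: 24.15
position: [0.5462, -0.1828, 0.0027]
ee_rot: [0.708, 0.014, 0.706, -0.013]
contact_force: [-0.5, 0.0, -1.3]
width: 0.0218
```

Emit:
arm_command(series=[{"dp": [0, 0, 0], "angular": [0, 0, 0], "gripper": 30}, {"dp": [0, 0, 0], "angular": [0, 0, 0], "gripper": 45}, {"dp": [0, 0, 0], "angular": [0, 0, 0], "gripper": 45}, {"dp": [0, 0, 0], "angular": [0, 0, 0], "gripper": 45}, {"dp": [-0.15, 0, 0], "angular": [0, 0, 0], "gripper": 45}, {"dp": [-0.3, 0, 0], "angular": [0, 0, 0], "gripper": 45}, {"dp": [-0.4, 0, 0], "angular": [0, 0, 0], "gripper": 45}, {"dp": [-0.2, 0, 0], "angular": [0, 0, 0], "gripper": 45}])

```text
clock: 25.15
position: [0.5442, -0.1821, 0.1296]
ee_rot: [0.706, 0.015, 0.708, -0.013]
contact_force: [0.8, -0.2, -1.1]
width: 0.045
```

```bash
python3 - <<'E'
from h import *
T=Tw(get_state()); print(T.round(3))
d=cam("wrist"); P=cloud(d)
cv2.imwrite("pics/m.png",cv2.resize(d["image"][80:300,150:380],(690,660))[:600])
g=(np.abs(P[...,0]-.545)<.03)
for n,lo,hi,a,b in(("button",.052,.066,-.215,-.155),("foot",.02,.026,-.215,-.155),("post",.062,.075,-.115,-.05)):
    q=P[g&(P[...,2]>lo)&(P[...,2]<hi)&(P[...,1]>a)&(P[...,1]<b)]; print(n,len(q),q.min(0).round(3),q.max(0).round(3)) if len(q) else print(n,0)
E
```

```text
[[-0.003  0.039  0.999  0.544]
 [ 0.003  0.999 -0.039 -0.182]
 [-1.     0.003 -0.003  0.13 ]
 [ 0.     0.     0.     1.   ]]
button 553 [ 0.533 -0.198  0.056] [ 0.558 -0.173  0.061]
foot 666 [ 0.523 -0.204  0.02 ] [ 0.567 -0.163  0.026]
post 357 [ 0.539 -0.097  0.063] [ 0.556 -0.08   0.069]
```

View pics/m.png

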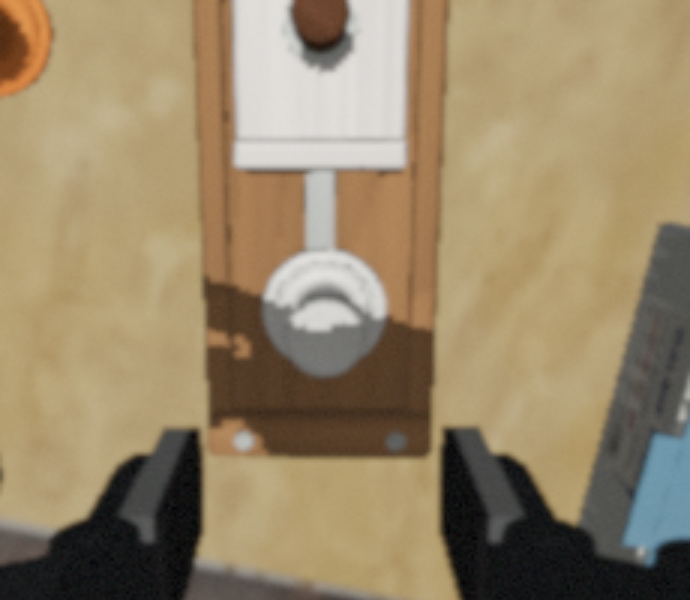

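Emit:
arm_command(series=[{"dp": [0, 0.39, 0], "angular": [0, 0, 0], "gripper": 50}, {"dp": [0, 0.39, 0], "angular": [0, 0, 0], "gripper": 50}, {"dp": [0, 0, 0], "angular": [0, 0, 0], "gripper": 50}, {"dp": [0.25, 0, 0], "angular": [0, 0, 0], "gripper": 50}, {"dp": [0.25, 0, 0], "angular": [0, 0, 0], "gripper": 50}, {"dp": [0, 0, 0], "angular": [0, 0, 0], "gripper": 50}, {"dp": [0, 0, 0], "angular": [0, 0, 0], "gripper": 50}, {"dp": [0, 0, 0], "angular": [0, 0, 0], "gripper": 50}])

```text
clock: 26.2
position: [0.5515, -0.091, 0.0717]
ee_rot: [0.709, 0.014, 0.705, -0.015]
contact_force: [-0.4, 0.7, 0.3]
width: 0.05
```

Emit:
arm_command(series=[{"dp": [0.2, 0.02, -0.035], "angular": [0, 0, 0], "gripper": 50}, {"dp": [0.25, 0, 0], "angular": [0, 0, 0], "gripper": 50}, {"dp": [0.13, 0, 0], "angular": [0, 0, 0], "gripper": 50}, {"dp": [0, 0, 0], "angular": [0, 0, 0], "gripper": 10}, {"dp": [0, 0, 0], "angular": [0, 0, 0], "gripper": 10}, {"dp": [0, 0, 0], "angular": [0, 0, 0], "gripper": 10}, {"dp": [0, 0, 0], "angular": [0, 0, 0], "gripper": 10}, {"dp": [0, 0, 0], "angular": [0, 0, 0], "gripper": 10}])

```text
clock: 27.2
position: [0.5474, -0.0905, 0.0062]
ee_rot: [0.71, 0.012, 0.704, -0.016]
contact_force: [-0.0, -0.3, -6.9]
width: 0.0167
```

Emit:
arm_command(series=[{"dp": [0, -0.06, 0], "angular": [0, 0, 0], "gripper": 10}, {"dp": [0, -0.06, 0], "angular": [0, 0, 0], "gripper": 10}, {"dp": [0, -0.06, 0], "angular": [0, 0, 0], "gripper": 10}, {"dp": [0, -0.06, 0], "angular": [0, 0, 0], "gripper": 10}, {"dp": [0, -0.06, 0], "angular": [0, 0, 0], "gripper": 10}, {"dp": [0, 0, 0], "angular": [0, 0, 0], "gripper": 10}, {"dp": [0, 0, 0], "angular": [0, 0, 0], "gripper": 10}, {"dp": [0, 0, 0], "angular": [0, 0, 0], "gripper": 10}])

```text
clock: 28.2
position: [0.5457, -0.1312, 0.0062]
ee_rot: [0.709, 0.011, 0.705, -0.017]
contact_force: [-0.7, -1.5, -7.6]
width: 0.0166
```

Emit:
arm_command(series=[{"dp": [0, 0, 0], "angular": [0, 0, 0], "gripper": 50}, {"dp": [0, 0, 0], "angular": [0, 0, 0], "gripper": 50}, {"dp": [0, 0, 0], "angular": [0, 0, 0], "gripper": 50}, {"dp": [0, 0, 0], "angular": [0, 0, 0], "gripper": 50}, {"dp": [-0.3, 0, 0], "angular": [0, 0, 0], "gripper": 50}, {"dp": [-0.4, 0, 0], "angular": [0, 0, 0], "gripper": 50}, {"dp": [-0.4, 0, 0], "angular": [0, 0, 0], "gripper": 50}, {"dp": [-0.4, 0, 0], "angular": [0, 0, 0], "gripper": 50}])

```text
clock: 29.2
position: [0.5442, -0.1274, 0.1906]
ee_rot: [0.709, 0.013, 0.705, -0.016]
contact_force: [0.9, 0.1, -0.2]
width: 0.0498
```

Emit:
arm_command(series=[{"dp": [0, 0, 0], "angular": [0, 0, 0], "gripper": 50}, {"dp": [0, 0, 0], "angular": [0, 0, 0], "gripper": 50}, {"dp": [0, 0, 0], "angular": [0, 0, 0], "gripper": 50}, {"dp": [0, 0, 0], "angular": [0, 0, 0], "gripper": 50}, {"dp": [0, 0, 0], "angular": [0, 0, 0], "gripper": 50}, {"dp": [0, 0, 0], "angular": [0, 0, 0], "gripper": 50}, {"dp": [0, 0, 0], "angular": [0, 0, 0], "gripper": 50}, {"dp": [0, 0, 0], "angular": [0, 0, 0], "gripper": 50}])

```text
clock: 30.2
position: [0.5442, -0.1272, 0.1902]
ee_rot: [0.709, 0.013, 0.705, -0.016]
contact_force: [-0.0, 0.5, -0.8]
width: 0.0504
```

```bash
python3 - <<'E'
from h import *
T=Tw(get_state()); print(T.round(3))
d=cam("wrist"); P=cloud(d)
g=(np.abs(P[...,0]-.545)<.03)
for n,lo,hi,a,b in(("button",.052,.066,-.25,-.16),("foot",.02,.026,-.25,-.16),("post",.062,.075,-.16,-.05)):
    q=P[g&(P[...,2]>lo)&(P[...,2]<hi)&(P[...,1]>a)&(P[...,1]<b)]; print(n,len(q),q.min(0).round(3),q.max(0).round(3)) if len(q) else print(n,0)
q=P[(np.abs(P[...,0]-.545)<.011)&(P[...,2]>.052)&(P[...,2]<.066)&(P[...,1]>-.225)&(P[...,1]<-.185)]
print("button plane fit (slopes x,y)",np.linalg.lstsq(np.c_[q[:,:2]-q[:,:2].mean(0),np.ones(len(q))],q[:,2],rcond=None)[0].round(3)) if len(q) else 0
cv2.imwrite("pics/n.png",np.hstack([cv2.resize(d["image"][140:340,160:360],(400,400)),cv2.resize(cam("side")["image"][215:315,275:375],(400,400))]))
E
```

```text
[[ 0.006  0.04   0.999  0.544]
 [-0.004  0.999 -0.04  -0.127]
 [-1.    -0.004  0.006  0.19 ]
 [ 0.     0.     0.     1.   ]]
button 321 [ 0.531 -0.214  0.055] [ 0.557 -0.189  0.062]
foot 538 [ 0.515 -0.226  0.02 ] [ 0.575 -0.16   0.026]
post 176 [ 0.537 -0.142  0.062] [ 0.554 -0.125  0.068]
button plane fit (slopes x,y) [-0.001 -0.025  0.059]
```

```bash
python3 -c "
from rig import sign_off; print(sign_off())"
```

```text
the job is handed in; nothing more can be done
None
```

The stamp is put away: it stands upright in the rack, and the follower has sprung shut and holds it against the end stop. I handed the job in just after 30.2 s on the robot's clock; `sign_off` gives no verdict.

**What I did**
- I pulled the post about 62 mm until the follower stayed open.
- I carried the grey stamp over the scale with its foot about 0.23 m up and set it upright in the open track.
- I drew the post back to about 0.024, let go and lifted clear.

**Last checks (wrist depth image)**
- **Stamp:** its centre is about 23 mm from the pocket point towards the stop and within about 2 mm of the centre line. The button top is at z = 0.059 as expected and level to about 1.4°.
- **Follower:** the post position puts the joint at about 0.019.
- **Gripper:** open, clear of everything and still. The last force reading was under 1 N.

**What failed or disagreed**
- **Tool point:** the fingertips really ended about 36 mm above the reported TCP. My first grip closed above the post without touching it; I then allowed for the offset.
- **Second grey stamp:** another one stands on a round board behind the arm. I chose the one on the table beside the scale and what look like rice cakes, because it fits the description, but I could not confirm the choice.
- **Final picture:** I had used all 12 views, so I saved the last image but did not look at it. The end state rests on the depth numbers alone.

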